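# Feed a drilled block over the tipping tray and lock it in the fence corner

## Robot

A 6-joint arm with a two-finger parallel gripper is mounted at the origin on the work surface. World frame = base frame: x ahead of the robot, y to its left, z up, the work surface at z = 0. Lengths are in m, angles in rad, forces in N, time in s.
With the tool pointing down it reaches from about 0.3 to 0.775 m from the base axis. Payload 14.6 kg.
Tool frame: the origin (TCP) lies at the very end of the fingers, on their centre line; the grasp point (between the pads) lies 19 mm behind it; z points along the fingers, y is the line along which they close (so a half turn about z gives the same grasp; the last joint's range is limited). The gripper opens to 94 mm and grips with 3 to 60 N. Pads are 16 mm wide; open, the fingers measure 119 mm over their backs; the gripper's body (75 mm by 177 mm) begins 78 mm behind the grasp point.
Start: joints at [-1.344, 0.3, 1.521, -0, 1.321, -0.067], TCP at [0.159, -0.526, 0.205] pointing down, gripper open.
Joint ranges: [-3.03, 3.03], [-0.79, 2.21], [0.23, 2.52], [-1.04, 4.18], [0, 3.07], [-2.55, 2.55]. Speed limits (rad/s): [2.22, 2.22, 2.57, 3.14, 3.14, 3.14].

## Interface

Orientations are given as [roll, pitch, yaw] about the fixed x, y, z axes, in that order (R = Rz(yaw) Ry(pitch) Rx(roll)).
In Python, from station import ctrl gives the robot as it stands.
- The arm moves only by the shell command python3 -m pendant 'ROWS' [OPENING] [FORCE]. ROWS is JSON, a list of rows, each a list of 2 entries, a list of its own where there are three numbers: the shift along the world's x, y, z in cm, then the turn about the world's z in rad. A call has 1 to 20 rows; each row shifts and turns the commanded pose from where the row before left it; what a row does not reach is not made up. A row lasts 1/12 s, in which the tool goes at most 41.7 mm and 7.16 degrees, less where a joint would pass 70% of its speed; a pose out of reach is approached as far as the arm can. A call is refused whole if a number of a shift passes 4.17 or a number of a turn 0.125, either way. A call with a gripper value outside its range is refused whole. OPENING is the opening, from 0 (shut) to 1 (fully open), set as the call begins (- or left out, the last holds). The fingers move at their own pace and stop on an object; FORCE is the grip in N (left out, the last holds). Time passes only in rows, so rows that do not move let the fingers close. It gives the time, the measured TCP pose, the force, the opening and the grip force at its end, in the units of the state.
- ctrl.get_obs(): the state, without advancing time (a new reading comes with each control period).
- ctrl.camera(name): name is "scene" or "top" or "wrist"; returns a dict with "color" (420x560x3 uint8, red, green, blue), "intrinsics" (3x3 intrinsics, pixels), "camera_from_world" (4x4, takes a point from world to camera coordinates). Camera axes: x right, y down, z forward; pixel columns grow to the right and rows downward; lengths in m; the calibration is good to about 2 mm. A picture is of the moment at which its call begins. There is no depth.
- ctrl.hand_in(): hands the job in; it is judged then, once.
The state is a dict: "time_s": time; "qpos": joint angles; "joint_vel": joint speeds; "tau": joint torques, N m; "ee_pos": TCP position; "eef_rot": TCP orientation; "force": force on the tool from outside, world axes, zero at the start; "moment": the same for the moment, N m; "grip_width": finger opening in m; "grip_force": force on a finger pad.
Only numpy, scipy, OpenCV 4.12 (cv2) and the standard library are available. Lean on these libraries where they do the work, as an engineer would, in place of code of your own. Each camera call takes 0.05 s, during which the arm holds its last target. There are 200 camera calls.

## Task

Take the drilled aluminium block off the sloping rack, set it gently, lengthwise and level, in the middle of the board-side half of the tipping tray, and let go so that its own weight tips the tray and it slides down onto the drilling board. When the tray has swung back, push the block square and flush into the corner of the two fences with its long side along the long fence, then swing the keeper arm across it as far as it goes and let go. Leave the plain bar on the rack and everything else on the table where it is.

Things in the scene. Friction and masses are not known exactly. Their poses are not given: they have to be found in the camera images.
- block: The work piece: aluminium block 90 x 50 x 20 mm, about 0.24 kg, three dark round holes in its top (large in the middle, small at each end). Origin: centre of its underside; x along the 90 mm, y across the 50 mm, z out of the drilled top. It starts on one of the rack's two lanes, holes up, long side up the slope, low end at the lip. The same either way round.
- bar: Plain aluminium bar 90 x 30 x 20 mm without holes, on the other lane, lying the same way, its centre 125 mm from the block's. Leave it. Origin: centre of its underside, x along its 90 mm.
- rack: Fixed plywood rack. Origin: on the table under the middle of its ramp; +y along the ramp's 270 mm width, +x uphill. The ramp is a flat plate 115 mm long rising toward +x at 0.60 rad (34 deg), its face 75 mm high above the origin; no side walls; a lip 10 mm high (square to the ramp) at the low end. Lanes at y = +62.5 and -62.5 mm.
- lamp_bar (a point): Middle of the underside, 195 mm high, of the strip lamp: a level bar 24 mm wide and 20 mm thick along rack y (y = -190 to +120 mm, x = +15 mm in the rack frame), over both pieces, on a post at its -y end (y = -180 mm). A gripper straight above a piece would hit it: come square to the ramp, from the low side.
- station: Fixed feeding station. Origin: on the table under the tray's pivot; +y is the way the block travels, from tray to board. Board: grey slippery plastic, top at z = 20 mm, from y = 88 to 290 mm and x = -80 to +175 mm. Long fence: along y from y = 98 mm, inner face at x = +120 mm. End fence: along x, inner face at y = 290 mm. Both fences are 15 mm high above the board and 15 mm thick.
- corner (a point): The inner corner of the two fences, at board level; axes as the station. A flush block has its origin at x = -25, y = -45, z = 0 mm from here, its long side along y.
- tray (a joint): Angle of the tipping tray about its pivot (along station x, 94 mm above the station origin): 0 = level at rest, held by a counterweight at its -y end; 0.6 = fully tipped, +y end down, 20 mm over the board. It tips when the block's centre lies more than about 30 mm on the +y side of the pivot, and swings back by itself when the block has slid off.
- tray_spot (a point): Middle of the tray's board-side half, on its slippery face, 50 mm from the pivot, 97 mm above the table: where the block's underside centre goes, long side along station y. Turns with the tray. Tray: a flat plate 90 mm wide (x), 200 mm long (y, 100 mm either side of the pivot), 6 mm thick, no rails. Pivot cheeks at x = +/-53 mm, no higher than the tray.
- keeper (a joint): Angle of the keeper: a flat steel arm 95 mm long, 16 mm wide, turning about an upright pivot beside the long fence, passing 5 mm over the flush block. 0 = fully open, away from the board; grows clockwise seen from above; 1.97 = its stop, the arm pointing to station -x across the block. Starts between 0 and 0.5. Light friction; stays where left.
- keeper_knob (a point): Top of the black upright knob on the keeper arm, 80 mm from the pivot: a round pin 14 mm in diameter, 34 mm tall, standing on the arm's upper face.
- keeper_pivot (a point): On the keeper's pivot axis, at the arm's underside, 45 mm above the table.
- jar: Small lidded glass jar, 48 mm wide, 62 mm tall, a bystander. Origin: centre of its base.
- driver: Screwdriver lying on the table on the robot's side of the board, a bystander. Origin at its underside, lies along x.
- gearmotor: Steel motor 36 mm in diameter, 60 mm long, lying on the table on the robot's side of the rack, a bystander.
- spanner: Steel spanner lying on the table beyond the station, a bystander.
- brush: Bench brush with a wooden handle lying to the left of the board, a bystander.
- cup: Black plastic cup, 70 mm wide at the rim, 90 mm tall, beyond the rack, a bystander. Origin: centre of its base.
- collar: Steel shaft collar, a ring 48 mm wide and 16 mm high, lying to the left of the fence corner, a bystander.

How it is judged:
By the outcome, as a careful person would: the job done as asked, in the order asked, and still so for the second after the job is handed in, with the robot touching nothing.
It also fails if it takes over 72 s, if anything falls off the work surface, if the arm or the gripper's body presses on something with over 40 N, if the wrist force passes 120 N, or if a joint passes its speed limit or range.

## Working session

There is one attempt and no reset: what is moved stays moved. The work goes in short steps, Python scripts to look and compute and a shell command to move; the robot and the scene stay as the last step left them, time stands still between calls to the robot, and variables do not carry over. Pictures are saved under pics/ and viewed, at most 10 in all, crops included, and the job is handed in when it is done.

```bash
ls; mkdir -p pics; python3 - <<'E'
from station import ctrl
import cv2,numpy as np
for n in("scene","top"):
    c=ctrl.camera(n); cv2.imwrite(f"pics/{n}0.png",c["color"][:,:,::-1]); np.savez(f"pics/{n}0.npz",**c)
    print(n,c["intrinsics"].tolist(),np.round(c["camera_from_world"],3).tolist())
o=ctrl.get_obs();print(o)
E
```

```text
pics
scene [[471.7823519804693, 0.0, 277.9721039477868], [0.0, 471.7823519804693, 208.29162324233013], [0.0, 0.0, 1.0]] [[-0.144, 0.99, -0.003, 0.006], [0.857, 0.123, -0.501, -0.399], [-0.496, -0.075, -0.865, 2.12], [0.0, 0.0, 0.0, 1.0]]
top [[448.82947002218907, 0.0, 280.7098738377769], [0.0, 448.82947002218907, 212.11715527035392], [0.0, 0.0, 1.0]] [[-0.026, -1.0, -0.006, 0.081], [-0.994, 0.026, -0.106, 0.533], [0.107, 0.003, -0.994, 1.354], [0.0, 0.0, 0.0, 1.0]]
{'time_s': 0.1, 'qpos': array([-1.34359819e+00,  3.00385389e-01,  1.52149789e+00,  3.61569515e-05,
        1.32074373e+00, -6.65833524e-02]), 'joint_vel': array([-1.02429016e-03, -1.05421185e-03,  3.20616389e-05,  2.09895309e-03,
       -3.54049293e-04,  1.67422746e-03]), 'tau': array([ 8.96383808e-04, -5.32643294e+01, -3.53282940e+01,  7.09441770e-02,
        2.34464795e-02, -5.69224403e-05]), 'ee_pos': array([ 0.1592269 , -0.52619871,  0.20496855]), 'eef_rot': array([-3.14056292e+00, -1.03765646e-04,  2.93772473e-01]), 'force': array([-0.75600934,  1.08353962,  0.73643775]), 'moment': array([ 0.00825721,  0.01091264, -0.03745649]), 'grip_force': 0.0, 'grip_width': 0.09410308645146415}
```

View pics/top0.png

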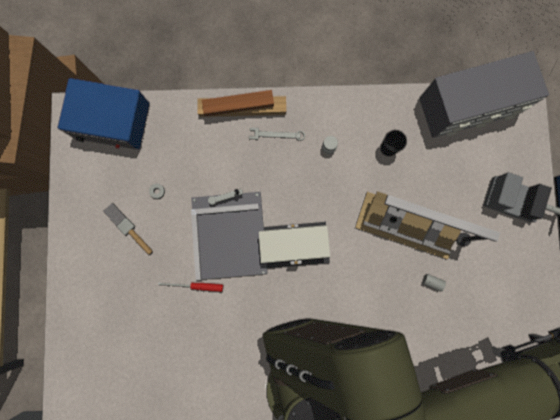

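View pics/scene0.png

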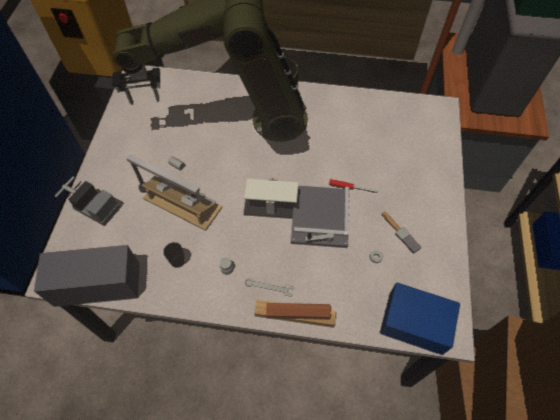

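```bash
python3 - <<'E'
import cv2,numpy as np
a=cv2.imread("pics/top0.png");b=cv2.imread("pics/scene0.png")
A=cv2.resize(a[180:285,185:500],None,fx=2.5,fy=2.5,interpolation=cv2.INTER_CUBIC)
B=cv2.resize(b[145:255,120:360],None,fx=3,fy=3,interpolation=cv2.INTER_CUBIC)
c=np.zeros((600,800,3),np.uint8);c[:A.shape[0],:A.shape[1]]=A;c[268:268+330,:B.shape[1]]=B
cv2.imwrite("pics/crop1.png",c)
E
```

```text
(no output)
```

View pics/crop1.png

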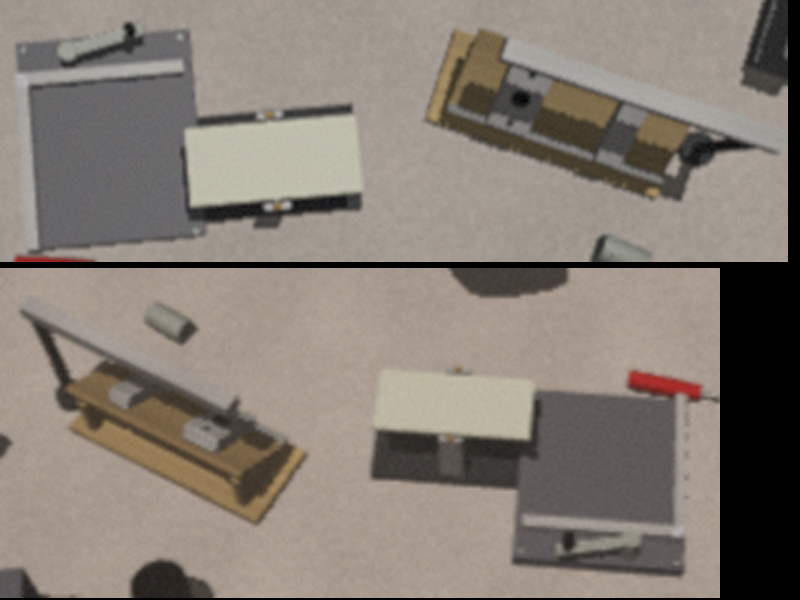

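```bash
cat > h.py <<'E'
import cv2,numpy as np
def ray(c,uv):
    T=c["camera_from_world"];R=T[:3,:3];d=R.T@np.linalg.inv(c["intrinsics"])@np.array([uv[0],uv[1],1.]);return -R.T@T[:3,3],d
def plane(c,uv,z):
    o,d=ray(c,uv);return o+d*(z-o[2])/d[2]
def tri(c1,u1,c2,u2):
    o1,d1=ray(c1,u1);o2,d2=ray(c2,u2)
    s=np.linalg.lstsq(np.c_[d1,-d2],o2-o1,rcond=None)[0];a=o1+d1*s[0];b=o2+d2*s[1];return (a+b)/2,np.linalg.norm(a-b)
def proj(c,p):
    q=c["camera_from_world"]@np.r_[p,1];q=c["intrinsics"]@q[:3];return q[:2]/q[2]
def quad(c,mask,z):
    k=max(cv2.findContours(mask,cv2.RETR_EXTERNAL,cv2.CHAIN_APPROX_NONE)[0],key=cv2.contourArea)
    P=np.array([plane(c,p[0],z)[:2] for p in k])*1000
    return cv2.minAreaRect(P.astype(np.float32)),len(k)
E
python3 - <<'E'
from h import *
np.set_printoptions(precision=4,suppress=True)
t=dict(np.load("pics/top0.npz"));s=dict(np.load("pics/scene0.npz"))
for c in(t,s):
    hsv=cv2.cvtColor(c["color"],cv2.COLOR_RGB2HSV)
    im=c["color"].astype(int)
    m=((im[:,:,1]>im[:,:,0]-5)&(im.min(2)>150)&(im[:,:,1]>im[:,:,2]+12)).astype(np.uint8)
    print("tray",quad(c,m,.097))
for n,uv,z in(("hole",(393,218.8),.0845),("bar",(185+626/2.5,180+137/2.5),.0845)):print(n,plane(t,uv,z))
print("hole tri",tri(t,(393,218.8),s,(189.3,197)))
print("bar tri",tri(t,(185+626/2.5,180+137/2.5),s,(120+127/3,145+(394-268)/3)))
# lamp low-side edges
im=t["color"];print(im[207,400:412].tolist(), im[215,420].tolist(),im[202,400].tolist())
# corner, knob, arm pivot approx
print("corner",plane(t,(185+30/2.5,180+86/2.5),.02))
print("knobtop",tri(t,(185+128/2.5,180+30/2.5),s,(120+568/3,145+(538-268)/3)))
print("kpivot",plane(t,(185+67/2.5,180+51/2.5),.05))
E
```

```text
tray (((434.2487487792969, 30.230422973632812), (88.04822540283203, 199.99252319335938), 3.406972646713257), 192)
tray (((465.22589111328125, 125.62659454345703), (5.810396671295166, 0.0), -131.8135223388672), 2)
hole [ 0.5006 -0.2635  0.0845]
bar [ 0.4502 -0.3852  0.0845]
hole tri (array([ 0.5017, -0.2718,  0.08  ]), np.float64(0.014018585850926153))
bar tri (array([ 0.4523, -0.4027,  0.0467]), np.float64(0.00875841004451234))
[[154, 150, 148], [164, 160, 158], [168, 166, 161], [167, 166, 162], [170, 169, 165], [170, 166, 163], [169, 166, 161], [167, 164, 161], [168, 165, 161], [166, 164, 161], [166, 163, 160], [169, 167, 164]] [112, 109, 108] [167, 163, 160]
corner [0.5357 0.3266 0.02  ]
knobtop (array([0.5947, 0.1984, 0.0718]), np.float64(0.0004712551676967856))
kpivot [0.5742 0.2756 0.05  ]
```

```bash
python3 -m pendant '[[[0,0,3.5],0],[[0,0,3.5],0],[[1,1.3,3],-0.07],[[2,2.7,0],-0.07],[[2,2.7,0],-0.07],[[2,2.7,0],-0.07],[[2,2.7,0],-0.07],[[2,2.7,0],-0.07],[[2,2.7,0],-0.07],[[2,2.7,0],-0.07],[[2,2.7,0],-0.07],[[2,2.7,0],-0.06],[[1,1.3,0],0],[[0,0,0],0]]'
python3 - <<'E'
from station import ctrl
from h import *
c=ctrl.camera("wrist"); cv2.imwrite("pics/w1.png",c["color"][:,:,::-1]); np.savez("pics/w1.npz",**c)
t=ctrl.camera("top"); np.savez("pics/top1.npz",**t)
W=c["camera_from_world"];print(-W[:3,:3].T@W[:3,3],W[2,:3])
E
```

```text
time_s: 1.27
ee_pos: [0.3606, -0.2553, 0.3054]
eef_rot: [-3.141, 0.0, -0.393]
force: [0.4, -0.0, 0.4]
grip_width: 0.0942
grip_force: 0.0
[ 0.43382446 -0.28649782  0.48488641] [-0.25316901  0.10538375 -0.96166508]
```

View pics/w1.png

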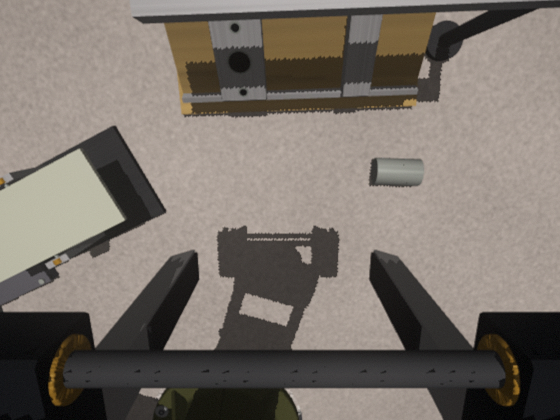

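```bash
python3 - <<'E'
from h import *
np.set_printoptions(precision=4,suppress=True)
w=dict(np.load("pics/w1.npz"));t=dict(np.load("pics/top1.npz"))
im=w["color"];g=cv2.cvtColor(im,cv2.COLOR_RGB2GRAY)
# refine hole
r=g[50:76,226:254];m=(r<55).astype(np.uint8);M=cv2.moments(m,True);h=(226+M["m10"]/M["m00"],50+M["m01"]/M["m00"]);print("hole px",h,M["m00"])
H=plane(w,h,.0845);print(H)
for z in(.08,.09):print(z,plane(w,h,z))
a=plane(w,(184,98),.051);b=plane(w,(418,92.5),.051);d=a-b;print("lip",a,b,np.linalg.norm(d),np.arctan2(-d[0],d[1]))
a=plane(w,(135,18),.195);b=plane(w,(480,4),.195);d=a-b;print("lamp",a,b,np.arctan2(-d[0],d[1]))
# gray rows for block & bar columns edges at row 75 / 40
print(g[85,200:280:2].tolist());print(g[85,330:390:2].tolist())
print(h, [proj(t,H)])
E
```

```text
hole px (239.250936329588, 61.666666666666664) 534.0
[ 0.5003 -0.2635  0.0845]
0.08 [ 0.5011 -0.2632  0.08  ]
0.09 [ 0.4994 -0.2638  0.09  ]
lip [ 0.4949 -0.1859  0.051 ] [ 0.3964 -0.4392  0.051 ] 0.271782889664411 -0.3708783703818062
lamp [ 0.5383 -0.2114  0.195 ] [ 0.4502 -0.4476  0.195 ] -0.3569928626821914
[51, 49, 50, 51, 48, 50, 50, 50, 48, 47, 56, 57, 55, 60, 58, 54, 57, 59, 56, 55, 58, 55, 61, 55, 59, 55, 56, 56, 55, 62, 70, 59, 71, 47, 49, 49, 49, 49, 49, 50]
[49, 48, 48, 52, 46, 49, 49, 106, 125, 122, 121, 125, 118, 120, 119, 123, 121, 122, 125, 122, 86, 46, 48, 48, 48, 49, 48, 49, 49, 51]
(239.250936329588, 61.666666666666664) [array([392.9901, 218.8809])]
```

```bash
python3 - <<'E'
from h import *
np.set_printoptions(precision=1,suppress=True)
w=dict(np.load("pics/w1.npz"));t=dict(np.load("pics/top1.npz"))
O=np.array([498.1,-329.6]);a=-.367;R=np.array([[np.cos(a),np.sin(a)],[-np.sin(a),np.cos(a)]])
rk=lambda p:R@(p[:2]*1000-O)
g=cv2.cvtColor(w["color"],cv2.COLOR_RGB2GRAY)
for x in(160,250,340,420):
    print(x,g[0:26,x].tolist())
for x,y in((135,18),(420,8)): print([rk(plane(w,(x,y),z)) for z in(.195,.215)])
g=cv2.cvtColor(t["color"],cv2.COLOR_RGB2GRAY)
for x in(400,430,450):print(x,g[190:245,x].tolist())
for z in (.195,.215):print([proj(t,np.r_[(O+R.T@np.array([3,y]))/1000,z]) for y in(100,-100)],[proj(w,np.r_[(O+R.T@np.array([3,y]))/1000,z]) for y in(100,-100)])
E
```

```text
160 [165, 164, 166, 166, 169, 168, 167, 166, 164, 160, 158, 160, 162, 166, 166, 121, 56, 51, 52, 51, 53, 50, 70, 124, 154, 154]
250 [180, 178, 179, 179, 176, 172, 171, 170, 174, 177, 176, 149, 89, 54, 50, 51, 49, 51, 49, 84, 113, 125, 121, 122, 122, 124]
340 [177, 177, 176, 178, 177, 177, 178, 176, 130, 60, 50, 53, 49, 51, 51, 59, 85, 98, 99, 99, 100, 99, 99, 99, 97, 99]
420 [169, 171, 172, 170, 161, 113, 55, 51, 51, 51, 48, 52, 65, 86, 98, 96, 95, 96, 96, 96, 96, 98, 97, 96, 100, 100]
[array([ -4.8, 124.8]), array([ -9.7, 117.3])]
[array([ -3.8, -84. ]), array([ -8.7, -77. ])]
400 [163, 164, 166, 162, 164, 163, 162, 164, 168, 172, 172, 172, 174, 171, 172, 177, 173, 157, 120, 93, 116, 132, 134, 132, 132, 133, 118, 88, 70, 71, 75, 72, 73, 67, 65, 64, 60, 61, 56, 54, 62, 62, 66, 83, 114, 130, 114, 82, 68, 69, 83, 79, 53, 40, 52]
430 [159, 156, 164, 166, 164, 161, 161, 158, 156, 159, 161, 162, 163, 160, 160, 159, 163, 161, 159, 160, 172, 172, 172, 175, 174, 176, 175, 163, 131, 90, 99, 111, 113, 107, 94, 75, 66, 61, 62, 69, 68, 72, 72, 74, 74, 76, 73, 74, 69, 71, 86, 111, 130, 134, 134]
450 [161, 158, 161, 164, 164, 164, 162, 165, 164, 167, 163, 162, 161, 164, 165, 164, 162, 163, 160, 161, 159, 161, 158, 161, 161, 166, 174, 177, 175, 176, 175, 176, 174, 175, 162, 120, 90, 103, 113, 116, 116, 117, 114, 116, 118, 115, 110, 97, 76, 64, 69, 74, 74, 76, 75]
[array([392.6, 202. ]), array([463.3, 226.6])] [array([167.4,   5. ]), array([443. ,  -3.2])]
[array([394.4, 201. ]), array([466.3, 226.1])] [array([158. ,  -3.8]), array([455.9, -12.7])]
```

```bash
python3 -m pendant '[[[0,0,0],0.125],[[0,0,0],0.125],[[0,0,0],0.125],[[0,0,0],0.125],[[0,0,0],0.125],[[0,0,0],0.125],[[0,0,0],0.125],[[0,0,0],0.125],[[0,0,0],0.125],[[0,0,0],0.125],[[0,0,0],0.125],[[0,0,0],0.125],[[0,0,0],0.125],[[0,0,0],0.125],[[1,0,0],0.125],[[1,0,0],0.125],[[1,0,0],0.125],[[1,0,0],0.125],[[1,0,0],0.125],[[1,0,0],0.125]]'
python3 -m pendant '[[[1,0,-1],0.12],[[1,0,-2],0.12],[[1,0,-2],0.12],[[1,0,-2],0.12],[[1,0,-2],0.12],[[0.4,0.1,-2],0.07],[[0,0,0],0],[[0,0,0],0]]'
```

```text
time_s: 3.03
ee_pos: [0.419, -0.2588, 0.3052]
eef_rot: [-3.141, -0.0, 2.109]
force: [-0.3, 0.0, 1.0]
grip_width: 0.094
grip_force: 0.0
time_s: 3.7
ee_pos: [0.4724, -0.2573, 0.195]
eef_rot: [3.141, -0.002, 2.77]
force: [-0.8, 0.9, 0.1]
grip_width: 0.0937
grip_force: 0.0
```

```bash
python3 -m pendant '[[[0.2,0.35,-1.5],0],[[0,0,-2],0],[[0,0,-2],0],[[0,0,-2],0],[[0,0,-1.5],0],[[0,0,-1.2],0],[[0,0,-0.8],0],[[0,0,-0.5],0],[[0,0,0],0],[[0,0,0],0]]' 
python3 - <<'E'
from station import ctrl
import cv2,numpy as np
a=ctrl.camera("wrist")["color"];b=ctrl.camera("top")["color"]
B=cv2.resize(b[170:300,330:510],(560,404))
cv2.imwrite("pics/g1.png",np.vstack([cv2.resize(a,(260,195)),np.zeros((209,260,3),np.uint8)])[:,:,::-1]) 
o=np.hstack([B,cv2.copyMakeBorder(cv2.resize(a,(240,180)),0,224,0,0,cv2.BORDER_CONSTANT)])
cv2.imwrite("pics/g1.png",o[:,:,::-1])
E
```

```text
time_s: 4.53
ee_pos: [0.4755, -0.2534, 0.0814]
eef_rot: [-3.141, 0.001, 2.773]
force: [0.0, -0.5, -0.1]
grip_width: 0.0943
grip_force: 0.0
```

View pics/g1.png

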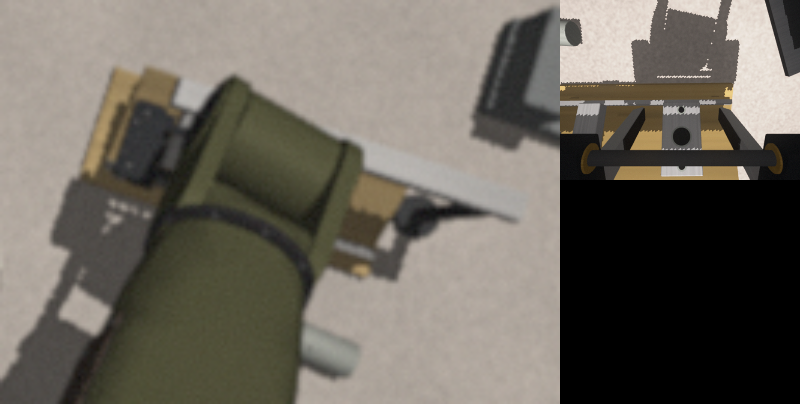

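```bash
python3 -m pendant '[[[0,0,-0.6],0],[[0,0,-0.6],0],[[0,0,-0.4],0],[[0,0,-0.2],0],[[0,0,0],0],[[0,0,0],0]]'
```

```text
time_s: 5.13
ee_pos: [0.4753, -0.2529, 0.0623]
eef_rot: [3.142, -0.0, 2.774]
force: [0.0, 0.9, -0.4]
grip_width: 0.0939
grip_force: 0.0
```

```bash
python3 -m pendant '[[[0,0,-0.2],0],[[0,0,-0.2],0],[[0,0,0],0]]';python3 -m pendant '[[[0,0,-0.2],0],[[0,0,0],0]]'
```

```text
time_s: 5.38
ee_pos: [0.4751, -0.2529, 0.0581]
eef_rot: [3.142, -0.0, 2.774]
force: [1.2, -0.7, -0.6]
grip_width: 0.0939
grip_force: 0.0
time_s: 5.55
ee_pos: [0.4754, -0.253, 0.057]
eef_rot: [-3.141, 0.0, 2.774]
force: [-2.3, 2.5, 9.1]
grip_width: 0.0942
grip_force: 4.5
```

```bash
python3 -m pendant '[[[0,0,0.15],0],[[0,0,0],0],[[0,0,0],0],[[0,0,0],0],[[0,0,0],0],[[0,0,0],0],[[0,0,0],0],[[0,0,0],0]]' 0.3 45; python3 -m pendant '[[[0,0,0],0],[[0,0,0],0],[[0,0,0],0],[[0,0,0],0]]'
```

```text
time_s: 6.22
ee_pos: [0.4752, -0.2529, 0.0579]
eef_rot: [-3.142, -0.0, 2.774]
force: [0.2, -0.7, -0.1]
grip_width: 0.0498
grip_force: 45.1
time_s: 6.55
ee_pos: [0.4752, -0.2529, 0.0579]
eef_rot: [-3.142, -0.0, 2.774]
force: [-0.9, -0.5, -0.7]
grip_width: 0.0494
grip_force: 45.1
```

```bash
python3 -m pendant '[[[0,0,0.5],0],[[0,0,1],0],[[0,0,1],0],[[-1.4,0.5,0.5],0],[[-1.9,0.7,0],0],[[-1.9,0.7,0],0],[[-1.9,0.7,0],0],[[-1.9,1.2,0],0],[[-1.5,1.8,0],0],[[-0.8,2,0],0],[[0,1.5,-1],0],[[0,0.5,-1],0],[[0,0,0],0],[[0,0,0],0]]'
python3 - <<'E'
from station import ctrl
import cv2,numpy as np
a=ctrl.camera("wrist")["color"];b=ctrl.camera("scene")["color"]
B=cv2.resize(b[110:240,110:310],(400,260))
o=np.hstack([cv2.copyMakeBorder(B,0,40,0,0,cv2.BORDER_CONSTANT),cv2.resize(a,(400,300))])
cv2.imwrite("pics/g2.png",o[:,:,::-1])
E
```

```text
time_s: 7.72
ee_pos: [0.3625, -0.157, 0.0687]
eef_rot: [-3.141, 0.0, 2.774]
force: [0.7, -1.1, -2.5]
grip_width: 0.0495
grip_force: 45.0
```

View pics/g2.png

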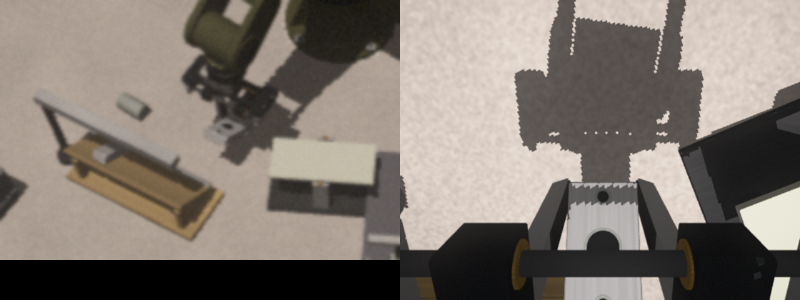

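```bash
python3 -m pendant '[[[0,0,-1.5],0],[[0,0,-1.5],0],[[0,0,-1],0],[[0,0,-0.6],0],[[0,0,-0.3],0],[[0,0,0],0]]'; python3 -m pendant '[[[0,0,-0.3],0],[[0,0,0],0]]' - 15; python3 -m pendant '[[[0,0,-0.2],0],[[0,0,0],0]]'
```

```text
time_s: 8.32
ee_pos: [0.3623, -0.1572, 0.0189]
eef_rot: [3.142, -0.0, 2.773]
force: [0.1, 0.3, -2.6]
grip_width: 0.0496
grip_force: 45.0
time_s: 8.48
ee_pos: [0.3624, -0.1571, 0.0161]
eef_rot: [-3.141, 0.001, 2.774]
force: [0.4, -0.3, -0.9]
grip_width: 0.0499
grip_force: 15.0
time_s: 8.65
ee_pos: [0.3623, -0.157, 0.014]
eef_rot: [-3.142, 0.0, 2.774]
force: [0.4, 0.4, -2.9]
grip_width: 0.0497
grip_force: 15.0
```

```bash
python3 -m pendant '[[[0,0,-0.2],0],[[0,0,-0.1],0],[[0,0,0],0]]';  python3 -m pendant '[[[0,0,-0.2],0],[[0,0,0],0]]'; python3 -m pendant '[[[0,0,-0.2],0],[[0,0,0],0]]' - 8
```

```text
time_s: 8.9
ee_pos: [0.3622, -0.1569, 0.0108]
eef_rot: [3.142, -0.0, 2.774]
force: [-0.6, -0.0, -1.1]
grip_width: 0.0499
grip_force: 15.0
time_s: 9.07
ee_pos: [0.3622, -0.1569, 0.0087]
eef_rot: [3.142, -0.0, 2.774]
force: [-0.6, 0.5, -2.6]
grip_width: 0.05
grip_force: 15.0
time_s: 9.23
ee_pos: [0.3629, -0.1572, 0.0072]
eef_rot: [-3.142, 0.002, 2.774]
force: [2.1, -0.1, 1.8]
grip_width: 0.0497
grip_force: 8.0
```

```bash
python3 -m pendant '[[[0,0,0],0],[[0,0,-0.1],0],[[0,0,0],0],[[0,0,0],0],[[0,0,0],0],[[0,0,0],0]]' - 3; python3 - <<'E'
from station import ctrl
import cv2
cv2.imwrite("pics/g3.png",ctrl.camera("wrist")["color"][:,:,::-1])
E
```

```text
time_s: 9.73
ee_pos: [0.3624, -0.157, 0.006]
eef_rot: [-3.142, 0.0, 2.774]
force: [1.4, -1.2, 1.1]
grip_width: 0.0505
grip_force: 3.0
```

View pics/g3.png

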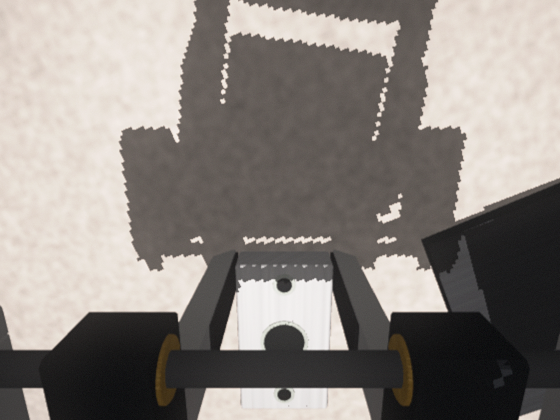

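```bash
python3 -m pendant '[[[0,0,0],0],[[0,0,0],0],[[0,0,0],0],[[0,0,0],0],[[0,0,0],0],[[0,0,0],0]]' 0.8; python3 - <<'E'
from station import ctrl
from h import *
np.set_printoptions(precision=4,suppress=True)
w=ctrl.camera("wrist");np.savez("pics/w2.npz",**w);g=cv2.cvtColor(w["color"],cv2.COLOR_RGB2GRAY)
cv2.imwrite("pics/w2.png",g)
for (x0,y0,x1,y1) in((275,276,295,294),(255,318,312,350),(275,386,294,404)):
    r=g[y0:y1,x0:x1];M=cv2.moments((r<70).astype(np.uint8),True)
    p=(x0+M["m10"]/M["m00"],y0+M["m01"]/M["m00"]);print(p,plane(w,p,.02)[:2])
print(g[255:290:1,262].tolist(),g[395:420,262].tolist())
print(plane(w,(262,265),.02)[:2],plane(w,(262,408),.02)[:2])
E
```

```text
time_s: 10.28
ee_pos: [0.3622, -0.1569, 0.0059]
eef_rot: [-3.142, -0.0, 2.774]
force: [-0.1, 0.0, 0.1]
grip_width: 0.0754
grip_force: 0.0
(283.74666666666667, 284.62666666666667) [ 0.3658 -0.1591]
(283.8620253164557, 338.8746835443038) [ 0.3959 -0.1706]
(283.8837209302326, 393.015503875969) [ 0.429  -0.1833]
[77, 80, 81, 83, 81, 81, 82, 79, 79, 98, 143, 182, 180, 132, 95, 94, 96, 95, 95, 94, 95, 95, 96, 95, 105, 193, 236, 235, 234, 232, 233, 232, 233, 233, 233] [220, 220, 219, 219, 220, 219, 220, 219, 220, 220, 217, 219, 219, 213, 209, 213, 211, 210, 213, 212, 215, 212, 215, 217, 217]
[ 0.3517 -0.1654] [ 0.4342 -0.1988]
```

```bash
python3 -m pendant '[[[1.2,-0.5,0],0],[[1.2,-0.45,0],0],[[1.13,-0.48,0],0],[[0,0,-0.1],0],[[0,0,0],0]]'; python3 -m pendant '[[[0,0,0],0],[[0,0,0],0],[[0,0,0],0],[[0,0,0],0],[[0,0,0],0]]' 0.3 30; python3 -m pendant '[[[0,0,1],0],[[0,0,2],0],[[0,0,3],-0.1],[[0,0,3],-0.12],[[0,0,3],-0.12],[[0,0,3],-0.12],[[0,0,0],-0.12],[[0,0,0],-0.12],[[0,0,0],-0.12],[[0,0,0],-0.12],[[0,0,0],-0.12],[[0,0,0],-0.084],[[0,0,0],0],[[0,0,0],0]]'
```

```text
time_s: 10.75
ee_pos: [0.3972, -0.171, 0.0046]
eef_rot: [3.142, -0.001, 2.774]
force: [0.3, 0.4, 0.0]
grip_width: 0.075
grip_force: 0.0
time_s: 11.17
ee_pos: [0.3974, -0.1711, 0.005]
eef_rot: [3.142, -0.0, 2.774]
force: [-1.9, 0.6, 2.6]
grip_width: 0.0499
grip_force: 30.0
time_s: 12.33
ee_pos: [0.3974, -0.1711, 0.1553]
eef_rot: [3.142, 0.0, 1.633]
force: [0.1, 0.3, -2.1]
grip_width: 0.0496
grip_force: 30.0
```

```bash
python3 -m pendant '[[[0.2,1.5,0],0],[[0.4,2.5,0],0],[[0.4,3,0],0],[[0.4,3,0],0],[[0.4,3,0],0],[[0.4,3,0],0],[[0.4,3,0],0],[[0.4,3,0],0],[[0.3,2,0],0],[[0.1,1.1,0],0],[[0,0,-2],0],[[0,0,-1.7],0],[[0,0,-0.7],0],[[0,0,0],0],[[0,0,0],0]]'
python3 - <<'E'
from station import ctrl
import cv2,numpy as np
a=ctrl.camera("wrist")["color"];b=ctrl.camera("scene");np.savez("pics/s3.npz",**b)
B=cv2.resize(b["color"][140:255,230:370],(400,328))
o=np.hstack([B,cv2.resize(a,(400,328))])
cv2.imwrite("pics/g4.png",o[:,:,::-1])
E
```

```text
time_s: 13.58
ee_pos: [0.4317, 0.0794, 0.1114]
eef_rot: [-3.141, 0.0, 1.63]
force: [0.8, -0.0, -1.2]
grip_width: 0.0497
grip_force: 30.0
```

View pics/g4.png

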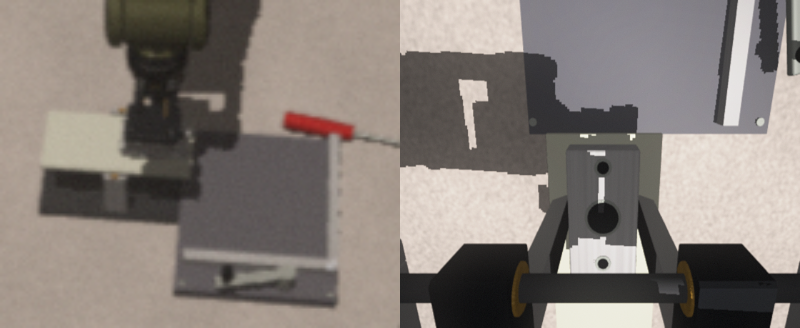

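```bash
python3 -m pendant '[[[0,0.07,-0.4],0],[[0,0,-0.3],0],[[0,0,0],0],[[0,0,0],0]]'; python3 -m pendant '[[[0,0,-0.15],0],[[0,0,0],0],[[0,0,0],0]]'
```

```text
time_s: 14.02
ee_pos: [0.4315, 0.0805, 0.1039]
eef_rot: [-3.141, 0.0, 1.63]
force: [0.6, 0.3, -2.4]
grip_width: 0.0498
grip_force: 30.0
time_s: 14.27
ee_pos: [0.4316, 0.0805, 0.1024]
eef_rot: [-3.142, -0.0, 1.63]
force: [0.9, 0.6, -2.7]
grip_width: 0.0496
grip_force: 30.0
```

```bash
python3 -m pendant '[[[0,0,-0.1],0],[[0,0,0],0],[[0,0,0],0]]'; python3 -m pendant '[[[0,0,-0.1],0],[[0,0,0],0],[[0,0,0],0]]'
```

```text
time_s: 14.52
ee_pos: [0.4318, 0.0805, 0.1017]
eef_rot: [3.141, 0.0, 1.63]
force: [-0.3, -0.7, 0.9]
grip_width: 0.0496
grip_force: 30.0
time_s: 14.77
ee_pos: [0.4319, 0.0806, 0.1007]
eef_rot: [3.141, -0.0, 1.63]
force: [0.1, 2.3, 4.9]
grip_width: 0.0497
grip_force: 30.0
```

```bash
python3 -m pendant '[[[0,0,0.1],0],[[0,0,0],0]]'; python3 -m pendant '[[[0,0,0],0],[[0,0,0],0],[[0,0,0],0],[[0,0,0],0],[[0,0,0],0],[[0,0,0],0]]' 0.72; python3 -m pendant '[[[0,0,2],0],[[0,0,3],0],[[0,-2,3],0],[[0,-2,2],0],[[0,0,0],0],[[0,0,0],0],[[0,0,0],0],[[0,0,0],0]]'; python3 - <<'E'
from station import ctrl
import cv2,numpy as np
a=ctrl.camera("wrist");b=ctrl.camera("scene");np.savez("pics/w5.npz",**a);np.savez("pics/s5.npz",**b)
B=cv2.resize(b["color"][140:255,230:370],(400,328))
o=np.hstack([B,cv2.resize(a["color"],(400,328))])
cv2.imwrite("pics/g5.png",o[:,:,::-1])
E
```

```text
time_s: 14.93
ee_pos: [0.4314, 0.0804, 0.1013]
eef_rot: [-3.141, 0.0, 1.63]
force: [1.1, 0.7, -1.7]
grip_width: 0.0499
grip_force: 30.0
time_s: 15.43
ee_pos: [0.4316, 0.0805, 0.1014]
eef_rot: [-3.142, 0.0, 1.63]
force: [-0.8, -0.0, -0.6]
grip_width: 0.0678
grip_force: 0.0
time_s: 16.1
ee_pos: [0.4311, 0.0409, 0.2004]
eef_rot: [-3.14, -0.0, 1.63]
force: [0.3, -0.0, 0.2]
grip_width: 0.0677
grip_force: 0.0
```

View pics/g5.png

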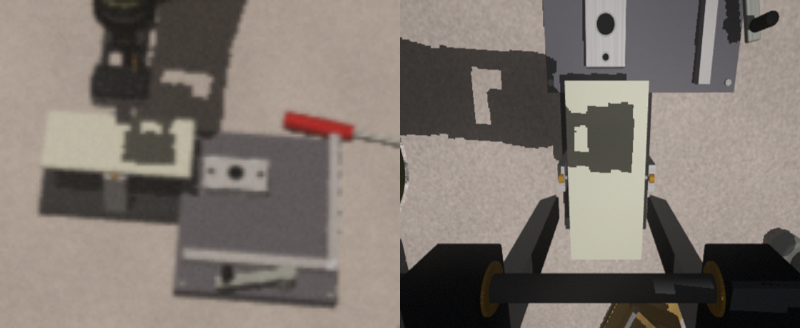

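```bash
cat >> h.py <<'E'
O=np.array([434.2,30.2]);A=.0595
RS=np.array([[np.cos(A),np.sin(A)],[-np.sin(A),np.cos(A)]])
st=lambda p:RS@(np.asarray(p)[:2]*1000-O)
wo=lambda q:O+RS.T@np.asarray(q)
def blk(c,guess,r=40,z=.04):
    "block rectangle in station coords from bright top, near pixel guess"
    g=cv2.cvtColor(c["color"],cv2.COLOR_RGB2GRAY);x,y=map(int,guess)
    m=(g>135).astype(np.uint8);m=cv2.morphologyEx(m,cv2.MORPH_CLOSE,np.ones((5,5)))
    for k in cv2.findContours(m,cv2.RETR_EXTERNAL,cv2.CHAIN_APPROX_NONE)[0]:
        if cv2.pointPolygonTest(k,(float(x),float(y)),True)>-6:
            P=np.array([st(plane(c,p[0],z)) for p in k],np.float32);print(cv2.minAreaRect(P))
E
python3 - <<'E'
from h import *
np.set_printoptions(precision=1,suppress=True)
s=dict(np.load("pics/s5.npz"));w=dict(np.load("pics/w5.npz"))
print(st(plane(s,(312.6,200.3),.04)),st(plane(w,(287,28),.04)))
blk(s,(312.6,200.3));blk(w,(287,28))
# scene calibration check with corner / tray known pts
print(proj(s,np.r_[wo([120,290])/1000,.02]), proj(s,np.r_[wo([-80,290])/1000,.02]))
E
```

```text
[ -0.1 164. ] [ -0.6 162.1]
((0.42893218994140625, 161.76136779785156), (47.86048126220703, 85.33190155029297), 0.3050271272659302)
((-0.009225845336914062, 149.5716552734375), (68.082275390625, 48.69219970703125), 89.98278045654297)
[343.6 232. ] [344.3 188.2]
```

```bash
python3 -m pendant '[[[0,2,0],0],[[-0.1,3,0],0],[[-0.1,3,0],0],[[-0.2,3,0],0],[[-0.2,2.6,-1],0],[[-0.05,1.5,-3],0],[[0,0,-3],0],[[0,0,-3.5],0],[[0,0,-3],0],[[0,0,-2],0],[[0,0,-1.2],0],[[0,0,-0.5],0],[[0,0,0],0],[[0,0,0],0]]' 0.85;python3 -m pendant '[[[0,0,0],0],[[0,0,0],0],[[0,0,0],0],[[0,0,0],0],[[0,0,0],0],[[0,0,0],0],[[0,0,0],0]]' 0.3 12
```

```text
time_s: 17.37
ee_pos: [0.4252, 0.1917, 0.0298]
eef_rot: [3.142, -0.0, 1.63]
force: [0.3, 0.2, -0.2]
grip_width: 0.0798
grip_force: 0.0
time_s: 17.95
ee_pos: [0.4252, 0.1915, 0.0297]
eef_rot: [3.141, -0.0, 1.63]
force: [-1.0, -0.6, 4.7]
grip_width: 0.0496
grip_force: 12.0
```

```bash
python3 -m pendant '[[[0.72,1.03,0],0],[[0.72,1.03,0],0],[[0.72,1.03,0],0],[[0.72,1.03,0],0],[[0.72,1.03,0],0],[[0.72,1.03,0],0],[[0.7,1.03,0],0],[[0.7,1.03,0],0],[[0,0,0],0],[[0,0,0],0]]'; python3 -m pendant '[[[0,0.2,0],0],[[0,0.2,0],0],[[0,0,0],0]]'
```

```text
time_s: 18.78
ee_pos: [0.4826, 0.2743, 0.0297]
eef_rot: [3.14, -0.001, 1.63]
force: [1.1, 1.6, 3.2]
grip_width: 0.0495
grip_force: 12.0
time_s: 19.03
ee_pos: [0.4822, 0.2777, 0.0297]
eef_rot: [3.141, -0.0, 1.63]
force: [-0.4, -0.4, 5.7]
grip_width: 0.0499
grip_force: 12.0
```

```bash
python3 -m pendant '[[[0,0.15,0],0],[[0,0.15,0],0],[[0,0,0],0]]'; python3 -m pendant '[[[0,0.15,0],0],[[0,0.1,0],0],[[0,0,0],0]]'
```

```text
time_s: 19.28
ee_pos: [0.4822, 0.2792, 0.0295]
eef_rot: [-3.141, 0.002, 1.63]
force: [-0.3, -11.1, 9.0]
grip_width: 0.0501
grip_force: 12.0
time_s: 19.53
ee_pos: [0.4821, 0.2811, 0.0293]
eef_rot: [-3.14, 0.003, 1.63]
force: [-0.9, -15.1, 7.9]
grip_width: 0.0498
grip_force: 12.0
```

```bash
python3 -m pendant '[[[0,0,0],0],[[0,0,0],0],[[0,0,0],0],[[0,0,0],0],[[0,0,2],0],[[0,0,3],0],[[0,0,2],-0.12],[[0,0,0],-0.12],[[0,0,0],-0.12],[[0,0,0],-0.12],[[0,0,0],-0.12],[[0,0,0],-0.12],[[0,0,0],-0.12],[[0,0,0],-0.12],[[0,0,0],-0.12],[[0,0,0],-0.12],[[-1,-0.2,0],-0.12],[[-2,-0.2,0],-0.12],[[-2,-0.2,0],-0.12],[[0,0,0],-0.01]]' 0.7;python3 -m pendant '[[[0,0,-2.5],0],[[0,0,-2.5],0],[[0,0,-1.5],0],[[0,0,-0.5],0],[[0,0,0],0],[[0,0,0],0]]' 0.5
```

```text
time_s: 21.2
ee_pos: [0.4297, 0.2772, 0.0992]
eef_rot: [3.141, 0.001, 0.053]
force: [0.2, -0.3, -0.4]
grip_width: 0.0657
grip_force: 0.0
time_s: 21.7
ee_pos: [0.4327, 0.2776, 0.0301]
eef_rot: [-3.141, -0.001, 0.06]
force: [0.3, 0.1, 1.1]
grip_width: 0.0471
grip_force: 0.0
```

```bash
python3 -m pendant '[[[1,0.06,0],0],[[1,0.06,0],0],[[0,0,0],0]]';python3 -m pendant '[[[1,0.06,0],0],[[1,0.06,0],0],[[0.5,0.03,0],0],[[0,0,0],0]]'
```

```text
time_s: 21.95
ee_pos: [0.4546, 0.279, 0.0307]
eef_rot: [-3.14, -0.003, 0.06]
force: [-0.5, 0.2, 0.5]
grip_width: 0.0473
grip_force: 0.0
time_s: 22.28
ee_pos: [0.4782, 0.2801, 0.0299]
eef_rot: [-3.141, -0.001, 0.059]
force: [0.4, -0.4, 0.5]
grip_width: 0.0472
grip_force: 0.0
```

```bash
python3 -m pendant '[[[0.3,0.02,0],0],[[0.2,0,0],0],[[0,0,0],0]]';python3 -m pendant '[[[0.2,0,0],0],[[0.1,0,0],0],[[0,0,0],0]]';python3 - <<'E'
from station import ctrl
from h import *
s=ctrl.camera("top");np.savez("pics/t6.npz",**s);cv2.imwrite("pics/t6.png",s["color"][:,:,::-1]);print(st(ctrl.get_obs()["ee_pos"]))
E
```

```text
time_s: 22.53
ee_pos: [0.4813, 0.2803, 0.0296]
eef_rot: [3.141, 0.002, 0.06]
force: [-8.5, -1.2, 6.5]
grip_width: 0.0469
grip_force: 3.8
time_s: 22.78
ee_pos: [0.4815, 0.2803, 0.0295]
eef_rot: [3.14, 0.009, 0.06]
force: [-29.4, -2.2, 20.6]
grip_width: 0.047
grip_force: 14.6
[ 62.06032076 246.81720439]
```

```bash
python3 -m pendant '[[[-1,0,0],0],[[-1,0,0],0],[[0,0,2.5],0],[[0,0,3],0],[[1,-1,1],0],[[2,-2.5,0],0],[[2,-2.5,0],0],[[0.75,-1.3,0],0],[[0,0,-2],0],[[0,0,-2.5],0],[[0,0,-1.5],0],[[0,0,-0.5],0],[[0,0,0],0],[[0,0,0],0]]' 0 3;python3 -m pendant '[[[0,0.5,0],0],[[0,0.5,0],0],[[0,0,0],0]]'
```

```text
time_s: 24.0
ee_pos: [0.5232, 0.2073, 0.0301]
eef_rot: [-3.141, -0.001, 0.06]
force: [-0.4, -0.6, -1.3]
grip_width: 0.0006
grip_force: 0.0
time_s: 24.25
ee_pos: [0.5231, 0.2184, 0.0303]
eef_rot: [-3.141, -0.002, 0.06]
force: [-0.0, -0.4, 0.6]
grip_width: 0.0003
grip_force: 0.0
```

```bash
python3 -m pendant '[[[0,0.3,0],0],[[0,0.1,0],0],[[0,0,0],0]]';python3 -m pendant '[[[0,0.2,0],0],[[0,0,0],0]]';python3 -m pendant '[[[0,0.2,0],0],[[0,0,0],0]]'
```

```text
time_s: 24.5
ee_pos: [0.5228, 0.2216, 0.0296]
eef_rot: [-3.141, -0.0, 0.06]
force: [0.3, -1.1, -0.1]
grip_width: 0.0006
grip_force: 0.0
time_s: 24.67
ee_pos: [0.5228, 0.2226, 0.0295]
eef_rot: [3.14, 0.0, 0.06]
force: [0.3, -6.0, 1.9]
grip_width: 0.0003
grip_force: 2.8
time_s: 24.83
ee_pos: [0.5228, 0.2229, 0.0294]
eef_rot: [3.137, 0.001, 0.06]
force: [-1.3, -19.7, 5.4]
grip_width: 0.0006
grip_force: 9.5
```

```bash
python3 -m pendant '[[[0,-1,0],0],[[0,0,2.5],0],[[0,0,3.5],0],[[0,0,3.5],0],[[-2,0,3.5],0],[[-2.5,1,3.5],0],[[-2,1,2],0],[[0,0,0],0],[[0,0,0],0]]';python3 - <<'E'
from station import ctrl
from h import *
w=ctrl.camera("wrist");s=ctrl.camera("scene");t=ctrl.camera("top");
np.savez("pics/w7.npz",**w);np.savez("pics/s7.npz",**s);np.savez("pics/t7.npz",**t)
B=cv2.resize(s["color"][185:250,280:360],(240,195));C=cv2.resize(t["color"][185:285,185:275],(240,225))
o=np.hstack([w["color"],np.vstack([B,C])]);cv2.imwrite("pics/g7.png",o[:,:,::-1])
for n,p in(("corner",[120,290,20]),("bl",[70,200,40]),("tl",[70,290,40]),("tr",[120,290,40]),("br",[120,200,40])):print(n,proj(w,np.r_[wo(p[:2])/1000,p[2]/1000]))
E
```

```text
time_s: 25.58
ee_pos: [0.4591, 0.2351, 0.2134]
eef_rot: [-3.141, -0.002, 0.061]
force: [-0.3, -0.5, -0.6]
grip_width: 0.0005
grip_force: 0.0
corner [197.54695391 110.59204595]
bl [286.55193158 162.89736089]
tl [196.07299693 162.7573514 ]
tr [192.62686549 110.34901166]
br [286.73641232 110.4868783 ]
```

View pics/g7.png

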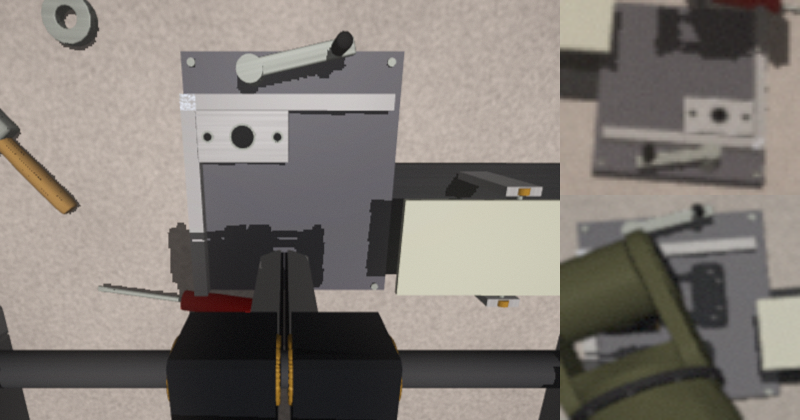

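```bash
python3 - <<'E'
from h import *
np.set_printoptions(precision=1,suppress=True)
w=dict(np.load("pics/w7.npz"));s=dict(np.load("pics/s7.npz"))
print("pivot",st(plane(w,(249,69),.05)))
for z in(.08,.085,.09):print(z,"knobtop",st(plane(w,(345,38),z)))
print("arm end",st(plane(w,(352,47),.05)))
print("knob scene",st(plane(s,(280+650-560,0),.05))) if 0 else None
u=(280+(650-560)*80/240,185+150*65/195);print(u,st(plane(s,u,.085)),tri(w,(345,38),s,u))
b=plane(w,(262,140),.04)
for n,p in(("hole",(242,136.5)),("BL",(200,162)),("BR",(288,162)),("TR",(288,110))):print(n,st(plane(w,p,.04)))
E
```

```text
pivot [155.7 234.2]
0.08 knobtop [175.6 153.6]
0.085 knobtop [174.6 154.4]
0.09 knobtop [173.7 155.2]
arm end [174.  142.3]
(310.0, 235.0) [176.8 160.2] (array([0.6, 0.2, 0.1]), np.float64(0.0061852532273344914))
hole [ 95.6 243.5]
BL [ 70.8 286. ]
BR [ 70.9 198.6]
TR [120.4 198.8]
```

```bash
python3 -m pendant '[[[1.5,-0.3,0],0],[[3,-0.4,0],0],[[3,-0.4,0],0],[[3,-0.4,0],0],[[3,-0.4,0],0],[[2,-0.4,0],0],[[1.2,-0.3,0],0],[[0,0,-3],0],[[0,0,-3.5],0],[[0,0,-3.5],0],[[0,0,-3],0],[[0,0,-1.5],0],[[0,0,-0.6],0],[[0,0,0],0],[[0,0,0],0]]'
```

```text
time_s: 26.98
ee_pos: [0.6266, 0.2084, 0.0617]
eef_rot: [-3.142, -0.0, 0.059]
force: [-0.4, 0.7, 0.9]
grip_width: 0.0008
grip_force: 0.0
```

```bash
python3 -m pendant '[[[-0.5,-0.03,0],0],[[-0.7,-0.04,0],0],[[-0.7,-0.04,0],0],[[-0.7,-0.04,0],0],[[-0.7,-0.04,0],0],[[0,0,0],0]]'; python3 -m pendant '[[[-0.7,-0.04,0],0],[[-0.7,-0.04,0],0],[[-0.7,-0.04,0],0],[[-0.7,-0.04,0],0],[[-0.7,-0.04,0],0],[[-0.7,-0.04,0],0],[[-0.6,-0.04,0],0],[[-0.5,-0.04,0],0],[[0,0,0],0]]'; python3 - <<'E'
from station import ctrl
from h import *
np.set_printoptions(precision=1,suppress=True)
w=ctrl.camera("wrist");np.savez("pics/w8.npz",**w)
print(st(ctrl.get_obs()["ee_pos"]))
g=cv2.cvtColor(w["color"],cv2.COLOR_RGB2GRAY)
p=proj(w,np.r_[wo([99.7,178])/1000,.085]);print(p)
E
```

```text
time_s: 27.48
ee_pos: [0.5919, 0.2069, 0.0619]
eef_rot: [-3.142, 0.0, 0.06]
force: [-0.5, -0.1, 1.1]
grip_width: 0.0007
grip_force: 0.0
time_s: 28.23
ee_pos: [0.5393, 0.2036, 0.0615]
eef_rot: [3.141, 0.0, 0.06]
force: [0.2, -0.2, 0.6]
grip_width: 0.0003
grip_force: 0.0
[115.7 166.7]
[260.2 312.5]
```

```bash
python3 -m pendant '[[[0.7,0,0],0],[[0,0,2.5],0],[[0,0,3],0],[[-2,-1,3],0],[[-3,-1.5,3.5],0],[[-3,0,2],0],[[0,0,0],0],[[0,0,0],0]]'; python3 - <<'E'
from station import ctrl
from h import *
np.set_printoptions(precision=1,suppress=True)
w=ctrl.camera("wrist");np.savez("pics/w9.npz",**w);s=ctrl.camera("scene");np.savez("pics/s9.npz",**s)
print(st(ctrl.get_obs()["ee_pos"]))
for n,c in(("w",w),("s",s)):
    g=cv2.cvtColor(c["color"],cv2.COLOR_RGB2GRAY)
    for z,p in(("exp",[99.7,178]),("old",[174.6,154.4])):print(n,z,proj(c,np.r_[wo(p)/1000,.085]))
    N,L,S,C=cv2.connectedComponentsWithStats((g<42).astype(np.uint8))
    for i in range(1,N):
        q=st(plane(c,C[i],.07))
        if S[i][4]>(60 if n=="w" else 8) and 0<q[0]<200 and 120<q[1]<300: print(n,S[i],C[i],q)
E
```

```text
time_s: 28.95
ee_pos: [0.4718, 0.1808, 0.1981]
eef_rot: [-3.141, -0.003, 0.06]
force: [-0.3, 0.1, -0.3]
grip_width: 0.0008
grip_force: 0.0
[ 46.6 147.9]
w exp [246.5 147.7]
w old [274.9  47.5]
w [238 141  19  19 206] [247.2 150.3] [ 96.1 179.1]
w [173 150  19   9  67] [181.7 154. ] [ 93.  235.5]
s exp [315.8 217.1]
s old [308.4 234.4]
s [314 190  12  15  38] [319.5 197.3] [  2.2 189.1]
s [312 196   4   9  11] [313.8 199.7] [ 15.2 167.7]
s [316 216   2   5   9] [316.4 218.2] [ 96.1 181.4]
```

```bash
python3 -m pendant '[[[1.5,0,0],0],[[2,-0.2,0],0],[[1.3,-0.1,0],0],[[0,0,-3],0],[[0,0,-3.5],0],[[0,0,-3.5],0],[[0,0,-2.5],0],[[0,0,-1.1],0],[[0,0,0],0],[[0,0,0],0]]'; python3 -m pendant '[[[-0.1,0.5,0],0],[[-0.2,0.7,0],0],[[-0.2,0.7,0],0],[[-0.2,0.7,0],0],[[-0.2,0.7,0],0],[[-0.2,0.7,0],0],[[-0.2,0.7,0],0],[[-0.2,0.6,0],0],[[-0.1,0.5,0],0],[[0,0.4,0],0],[[0,0,0],0]]'; python3 - <<'E'
from station import ctrl
from h import *
print(st(ctrl.get_obs()["ee_pos"]))
E
```

```text
time_s: 29.88
ee_pos: [0.5199, 0.1777, 0.0606]
eef_rot: [3.141, 0.001, 0.06]
force: [-0.1, 0.1, 1.8]
grip_width: 0.0004
grip_force: 0.0
time_s: 30.8
ee_pos: [0.5034, 0.2405, 0.0606]
eef_rot: [-3.141, -0.0, 0.06]
force: [-0.1, 0.0, 0.3]
grip_width: 0.0003
grip_force: 0.0
[ 81.61185471 205.79751652]
```

Continue to the stop, in small steps.

```bash
python3 -m pendant '[[[-0.1,0.4,0],0],[[-0.1,0.3,0],0],[[0,0,0],0]]'; python3 -m pendant '[[[0,0.2,0],0],[[0,0.2,0],0],[[0,0,0],0]]'; python3 -m pendant '[[[0,0.2,0],0],[[0,0,0],0]]'
```

```text
time_s: 31.05
ee_pos: [0.5013, 0.2471, 0.0606]
eef_rot: [-3.141, -0.0, 0.06]
force: [-0.8, -0.2, -0.5]
grip_width: 0.0005
grip_force: 0.0
time_s: 31.3
ee_pos: [0.5014, 0.2495, 0.0605]
eef_rot: [3.139, 0.001, 0.06]
force: [-1.7, -9.9, 3.8]
grip_width: 0.0004
grip_force: 5.2
time_s: 31.47
ee_pos: [0.5013, 0.2498, 0.0604]
eef_rot: [3.136, 0.002, 0.06]
force: [-2.4, -24.2, 7.3]
grip_width: 0.0005
grip_force: 11.8
```

```bash
python3 -m pendant '[[[0,-0.4,0],0],[[0,-1,0],0],[[0,0,2.5],0],[[0,0,3.5],0],[[0,0,3.5],0],[[-2,0,3.5],0],[[-3,0,2],0],[[0,0,0],0],[[0,0,0],0],[[0,0,0],0]]'; python3 - <<'E'
from station import ctrl
from h import *
np.set_printoptions(precision=1,suppress=True)
w=ctrl.camera("wrist");s=ctrl.camera("scene")
print(st(ctrl.get_obs()["ee_pos"]))
g=cv2.cvtColor(w["color"],cv2.COLOR_RGB2GRAY)
N,L,S,C=cv2.connectedComponentsWithStats((g<42).astype(np.uint8))
for i in range(1,N):
    q=st(plane(w,C[i],.07))
    if 40<S[i][4]<900 and 30<q[0]<200 and 120<q[1]<300: print(S[i],C[i],"z70",q,"z40",st(plane(w,C[i],.04)))
# block corners: intensity along station lines at z=40
f=lambda x,y:int(g[tuple(np.round(proj(w,np.r_[wo([x,y])/1000,.04])[::-1]).astype(int))])
print("along y @x=105",[f(105,y) for y in range(190,212,2)]);print("along x @y=215",[f(x,215) for x in range(60,82,2)]);print("along x @y=275",[f(x,275) for x in range(60,82,2)])
E
```

```text
time_s: 32.3
ee_pos: [0.4515, 0.2385, 0.2101]
eef_rot: [-3.142, 0.0, 0.06]
force: [0.2, -0.0, -0.2]
grip_width: 0.0006
grip_force: 0.0
[ 29.7 206.8]
[245 145  17  18 166] [253.  154.4] z70 [ 74.2 234. ] z40 [ 70.9 236.6]
along y @x=105 [113, 115, 113, 111, 109, 185, 199, 201, 199, 200, 199]
along x @y=215 [107, 106, 107, 105, 83, 61, 186, 192, 192, 188, 195]
along x @y=275 [107, 106, 107, 108, 86, 65, 183, 188, 192, 191, 189]
```

```bash
python3 -c "
from station import ctrl
print(ctrl.hand_in())"
```

```text
the job is handed in; nothing more can be done
None
```

The job is handed in at about 32 s of the 72 s: the block tipped off the tray and lies flush and square in the fence corner (within about 2 mm by camera), the keeper is at its stop, and I left the plain bar alone; the block was also set down once on the bare table to level it, because the arm could only point straight down.

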